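# Clear and open the disc-cage gate, and hold it wide

### The arm

A 6-joint arm with a two-finger parallel gripper is mounted at the origin on the work surface. World frame = base frame: x ahead of the robot, y to its left, z up, the work surface at z = 0. Lengths are in m, angles in degrees, forces in N, time in s.
With the tool pointing down it reaches from about 0.25 to 0.725 m from the base axis. Payload 9.7 kg.
Tool frame: the origin (TCP) lies on the front face of the gripper's body, between the roots of the fingers; the fingertips stand 73 mm ahead of it and the grasp point (between the pads) lies 54 mm ahead of it; z points along the fingers, y is the direction in which the jaws open and shut (so a half turn about z gives the same grasp; the last joint's range is limited). The gripper opens to 85 mm and grips with 20 to 120 N. Pads are 22 mm wide; open, the fingers measure 114 mm over their backs; the gripper's body (76 mm by 85 mm) begins 54 mm behind the grasp point. The pads swing forward as they close: fully open they stand 13 mm farther back than shut.
Start: joints at [66.119, 4.979, 10.078, 95.1, 0, 90], TCP at [0.223, 0.503, 0.304] pointing down, gripper open.
Joint ranges: [-179.16, 179.16], [-48.56, 103.87], [-65.8, 70.77], [-126.05, 130.52], [-82.76, 87.17], [-180, 180]. Speed limits (degrees/s): [127.2, 127.2, 147.25, 180, 180, 180].

### API

Orientations are given as a 3x3 rotation matrix whose columns are the frame's x, y, z axes.
In Python, from plant import env, capture, sign_off gives the robot as it stands.
- The arm moves only by the tool move_arm, never from a script. Its argument "series" is a list of rows, each a list of 7 numbers: the closure, from 0 (fully open) to 1 (shut), then the shift along the tool's x, y, z in m, then the turn, a rotation vector about the tool's x, y, z in degrees. In form: [[gripper, x, y, z, wx, wy, wz], ...]. A call has 1 to 12 rows; each row is the pose to reach, as a shift and turn from the pose commanded when the call began, along the tool's axes at that moment; what a row does not reach only later rows make up. A row lasts 1/8 s, in which the tool goes at most 62.5 mm and 10.7 degrees, less where a joint would pass 70% of its speed; a pose out of reach is approached as far as the arm can. A call with a gripper value outside its range is refused whole. The fingers move at their own pace and stop on an object; "force" is the grip in N (left out, the last holds). Time passes only in rows, so rows that repeat a pose let the fingers close. It gives the time, the measured TCP pose, the force and the opening at its end, in the units of the state.
- env.read_state(): the state, without advancing time (a new reading comes with each control period).
- capture(name): name is "scene" or "side" or "wrist"; returns a dict with "color" (480x640x3 uint8, blue, green, red), "camera_matrix" (3x3 intrinsics, pixels), "distortion" ([k1, k2, p1, p2, k3] as OpenCV has them; the pictures are not rectified), "rvec" (rotation vector, rad) and "tvec" (3), from world to camera coordinates, as OpenCV has them. Camera axes: x right, y down, z forward; pixel columns grow to the right and rows downward; lengths in m; the calibration is good to about 2 mm. A picture is of the moment at which its call begins. There is no depth.
- sign_off(): hands the job in, once; it reports no verdict.
The state is a dict: "time_s": time; "joints": joint angles; "qvel": joint speeds; "effort": joint torques, N m; "tcp_pos": TCP position; "tcp_rot": TCP orientation; "contact_force": force on the tool from outside, world axes, zero at the start; "wrist_torque": the same for the moment, N m; "finger_gap": finger opening in m.
Only numpy, scipy, OpenCV 4.12 (cv2) and the standard library are available. Lean on these libraries where they do the work, as an engineer would, in place of code of your own. Each camera call takes 0.05 s, during which the arm holds its last target. There are 200 camera calls.

### The job

Clear the stray hex nut and the square-tube offcut out of the way of the disc cage's gate, putting each into the bin that already holds its kind. Then squeeze the catch on the latch post together, after it the catch on top of the gate, and with that one squeezed swing the gate out past its detent until it is wide open (about a right angle or not far short of it). Finish while still holding the gate wide open, keeping hold of it, because it swings back if let go; don't disturb the other things on the bench.

Things in the scene. Friction and masses are not known exactly. Their poses are not given: they have to be found in the camera images.
- cage: low wire cage of grinding discs, fixed. Origin on the gate's hinge axis, at bench height; x to the cage's back (away from the robot), y to the left along the shut gate. Spans x 0 to 195, y +15 to -310 mm, walls 111 mm high. The gate is its front (x = 0), hinged at the left; a grey latch post (52 x 74, 125 mm high) stands at y = -272. A 17 mm high detent foot juts 50 mm out in front near the hinge.
- gate (a joint): aluminium-framed gate, 12 mm thick, 215 mm long, 36 to 137 mm up. 0 = shut; grows (rad) as its right-hand end swings out to the robot, clockwise from above; stop at 1.5. A spring pulls it shut (0.2 to 0.3 N m). A ball detent makes a bump from 0.35 to 0.85 (about 5 N at the gate's catch); let go past it, the gate falls back on it, half open at about 0.8. Wide open: above 1.2.
- gate_hinge (a point): point on the vertical hinge axis, 173 mm above the bench (level with the middle of the catches' ears). Axes as the cage's.
- post_catch (a point): middle of the latch post's catch (x 0, y -276 mm in the cage's frame), 173 mm up, axes as the cage's. Two upright steel ears, 24 mm wide (x), 6 thick (y), 150 to 196 mm up, left (+y) and right of this point, 46 mm over their outer faces; housing below up to 149 mm, a web 10 mm thick between. Squeezed together along y (each slides 8 mm, to 30 mm over all, friction 3 N) they draw the bolt, and stay in.
- post_ear_inner (a joint): left ear of the post catch, next to the gate: 0 = out (its bolt holds the gate), 0.008 m = fully squeezed in; the bolt is clear above 0.0045.
- post_ear_outer (a joint): right ear of the post catch, 0 = out, 0.008 m = fully squeezed in.
- gate_catch (a point): middle of the gate's catch, 173 mm up, 170 mm from the hinge axis; moves with the gate. x: the gate's normal, y: along the gate to the hinge. Two sprung ears in front (-x) and behind, 24 mm wide (y), leaning out, 140 to 190 mm up, 54 mm over their rounded tops; housing top 147 mm. Squeezed along x (to 30 mm, 4 to 7 N) they pull two tongues from under the post's strikes, only while held.
- gate_ear_front (a joint): front ear of the gate catch: 0 = out, 0.25 rad = fully squeezed in (upright); its tongue is clear above 0.13. Springs back when let go.
- gate_ear_rear (a joint): rear ear of the gate catch, same meaning.
- nut: stray steel hex nut, lying flat, 36 mm across flats, 41.6 mm across corners, 19 mm high, 21 mm hole, about 0.11 kg. Origin: centre of its underside, z up; two opposite flats face its +x and -x (every 60 degrees).
- tube: stray steel square-tube offcut lying on its side, 25 x 25 mm and 80 mm long along its x, about 0.14 kg. Origin: centre of its underside.
- nut_bin: open grey plastic bin holding three nuts, fixed; 170 mm (x) by 120 mm (y), 50 mm high, walls and floor 4 mm. Origin: centre of its underside. The nuts in it lie in its -x end (x below -33 mm, up to 42 mm high); the rest of it, from x = -30 to +81 mm, is free.
- tube_bin: identical open grey bin holding three square-tube offcuts; same size and frame. The offcuts lie in its -x end (x below -25 mm, up to 54 mm high); x from -25 to +81 mm is free.
- spray_can: bystander, not to be disturbed: spray can standing upright, 54 mm diameter, 160 mm tall, far left. Origin: under its middle
- wrench: bystander, not to be disturbed: flat open-ended wrench 170 mm long lying right of the robot. Origin: under its middle
- hammer: bystander, not to be disturbed: hammer lying at the right edge. Origin: under its middle
- tack_magnet: bystander, not to be disturbed: flat red welding magnet, 65 x 45 x 16 mm, lying right of and nearer the robot than the stray parts. Origin: under its middle
- tape_measure: bystander, not to be disturbed: tape measure, 65 x 32 x 60 mm, standing right of the cage. Origin: under its middle
- angle_grinder: bystander, not to be disturbed: cordless angle grinder lying on the far left of the bench. Origin: under its middle

How it is judged (in metres and radians):
On the way, in this order (a step that is already met when the one before it is completed fails the run):
1. the nut lies in the nut bin and the tube offcut in the tube bin, both let go, the gate still shut (x of nut in the frame of nut_bin between -0.08 and 0.08 m and y of nut in the frame of nut_bin between -0.055 and 0.055 m and z of nut in the frame of nut_bin between 0 and 0.05 m and x of tube in the frame of tube_bin between -0.08 and 0.08 m and y of tube in the frame of tube_bin between -0.055 and 0.055 m and z of tube in the frame of tube_bin between 0 and 0.05 m and linear speed of each of nut, tube below 0.05 m/s and contact force between the fingers and nut below 0.1 N and contact force between the fingers and tube below 0.1 N and value of joint gate below 0.15 rad), for 0.2 s.
2. both ears of the post catch are squeezed in (left more than 5 mm, right more than 4 mm) (value of joint post_ear_inner above 0.005 m and value of joint post_ear_outer above 0.004 m), for 0.1 s.
3. both ears of the gate catch are squeezed in (more than 0.14 rad each) with the gate still shut (value of joint each of gate_ear_front, gate_ear_rear above 0.14 rad and value of joint gate below 0.2 rad), for 0.1 s.
4. the gate is past its detent (value of joint gate above 0.9 rad), for 0.1 s.
At the end, for the whole second after the job is handed in: The gate stands still more than 1.2 rad open with the robot still bearing on it (more than 0.5 N), the nut inside the nut bin and the tube offcut inside the tube bin (value of joint gate above 1.2 rad and velocity of joint gate between -0.1 and 0.1 rad/s and contact force between any of the fingers, the arm and gate above 0.5 N and x of nut in the frame of nut_bin between -0.08 and 0.08 m and y of nut in the frame of nut_bin between -0.055 and 0.055 m and z of nut in the frame of nut_bin between 0 and 0.05 m and x of tube in the frame of tube_bin between -0.08 and 0.08 m and y of tube in the frame of tube_bin between -0.055 and 0.055 m and z of tube in the frame of tube_bin between 0 and 0.05 m); the arm keeps its last pose, push and grip.
It fails at once if a bystander is shifted by more than 40 mm (distance of any of spray_can, wrench, hammer, tack_magnet, tape_measure, angle_grinder from where it was at the start of the episode above 0.04 m).
It also fails if it takes over 69 s, if anything falls off the work surface, if the arm or the gripper's body presses on something with over 40 N, if the wrist force passes 120 N, or if a joint passes its speed limit or range.

## Working session

There is one attempt and no reset: what is moved stays moved. The work goes in short steps, Python scripts to look and compute and a tool call to move; the robot and the scene stay as the last step left them, time stands still between calls to the robot, and variables do not carry over. Pictures are saved under pics/ and viewed, about 8 in all and at most 12, crops included, and the job is handed in when it is done.

Besides the shell and the picture viewer there is one more tool, called as name(argument=value, ...) on one line, values as JSON. move_arm: Moves the arm, as the interface text tells. Its arguments: {"type":"object","properties":{"series":{"type":"array","items":{"type":"array","items":{"type":"number"}}},"force":{"type":"number"}},"required":["series"]}

```bash
ls; mkdir -p pics; python3 - <<'E'
from plant import env,capture
import cv2,pickle
s=env.read_state();print(s)
for n in ("scene","side"):
    c=capture(n);pickle.dump(c,open(f"pics/{n}0.pkl","wb"));cv2.imwrite(f"pics/{n}0.png",c["color"])
    print(n,c["camera_matrix"],c["distortion"],c["rvec"],c["tvec"])
E
```

```text
pics
{'time_s': 0.0, 'joints': array([ 6.61200405e+01,  5.01128792e+00,  1.00338449e+01,  9.50993627e+01,
       -1.55265357e-03,  8.99987362e+01]), 'qvel': array([-0.0639495 ,  0.09896755, -0.08810296, -0.00724865,  0.02489395,
       -0.04511972]), 'effort': array([ 2.12947598e-03, -5.20387602e+01,  4.64807582e+01,  1.62677479e-02,
        6.14658848e-05, -1.37390481e-05]), 'tcp_pos': array([0.22260296, 0.50279264, 0.30317575]), 'tcp_rot': array([[-9.14404550e-01,  4.04801247e-01, -5.17888846e-04],
       [ 4.04801578e-01,  9.14403715e-01, -1.23672744e-03],
       [-2.70693247e-05, -1.34051142e-03, -9.99999101e-01]]), 'contact_force': array([ 0.61864371, -0.30287016,  0.83449509]), 'wrist_torque': array([0.01002981, 0.001271  , 0.01461516]), 'finger_gap': 0.0851469227535078}
scene [[535.62379053   0.         332.40268648]
 [  0.         535.62379053 236.06630498]
 [  0.           0.           1.        ]] [-0.07947481  0.          0.          0.          0.        ] [ 1.04288306  2.35109174 -1.12597712] [ 0.31986005 -0.14594309  1.96871123]
side [[445.53944225   0.         322.19732431]
 [  0.         445.53944225 247.67177454]
 [  0.           0.           1.        ]] [-0.09993278  0.          0.          0.          0.        ] [ 2.07695587 -0.55206845  0.33474803] [-0.42538224  0.26662967  1.16754919]
```

View pics/scene0.png

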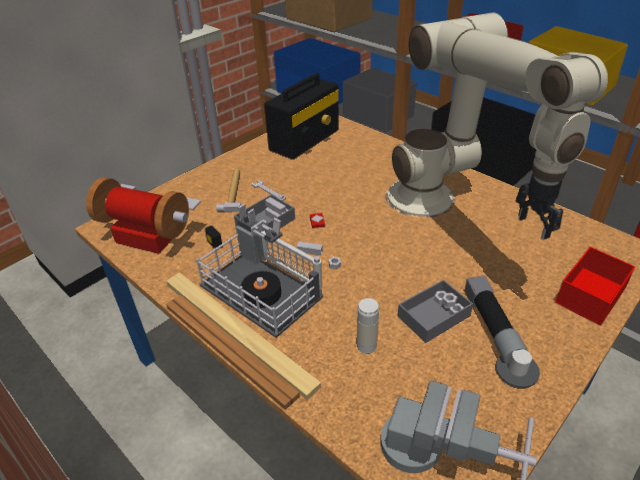

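View pics/side0.png

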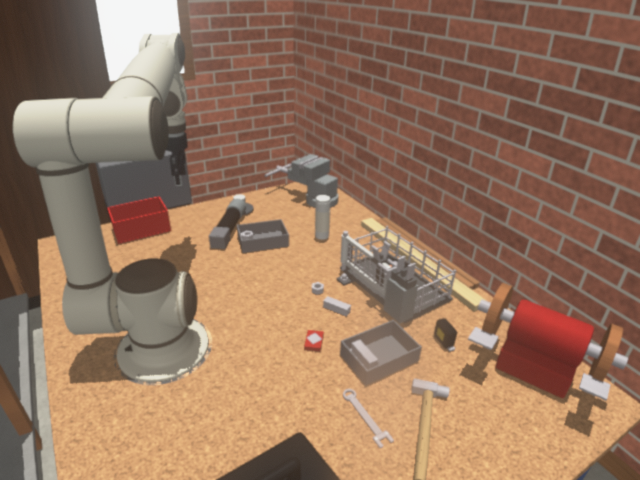

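The scene and side views agree. In the side view the nut is at about (318,288), the tube at (337,306), the nut bin at (263,236), the tube bin at (380,351) and the latch post at (402,290). I'll triangulate roughly and zoom in.

```bash
cat > h.py <<'E'
import numpy as np,cv2,pickle
def ray(c,px):
    px=np.float64(px).reshape(-1,1,2)
    n=cv2.undistortPoints(px,c["camera_matrix"],c["distortion"]).reshape(-1,2)
    R=cv2.Rodrigues(np.float64(c["rvec"]))[0];t=np.float64(c["tvec"]).ravel()
    d=np.c_[n,np.ones(len(n))]@R; return -R.T@t,d/np.linalg.norm(d,axis=1)[:,None]
def onz(c,px,z):
    o,d=ray(c,px); z=np.broadcast_to(z,len(d)); return o+d*((z-o[2])/d[:,2])[:,None]
def tri(c1,p1,c2,p2):
    o1,d1=ray(c1,p1);o2,d2=ray(c2,p2);r=[]
    for a,b in zip(d1,d2):
        s=np.linalg.lstsq(np.c_[a,-b],o2-o1,rcond=None)[0]; u,v=o1+a*s[0],o2+b*s[1]; r.append([*(u+v)/2,np.linalg.norm(u-v)])
    return np.array(r)
def proj(c,P): return cv2.projectPoints(np.float64(P),np.float64(c["rvec"]),np.float64(c["tvec"]),c["camera_matrix"],c["distortion"])[0].reshape(-1,2)
def load(n): return pickle.load(open(f"pics/{n}.pkl","rb"))
def snap(n,f):
    from plant import capture
    c=capture(n);pickle.dump(c,open(f"pics/{f}.pkl","wb"));cv2.imwrite(f"pics/{f}.png",c["color"]);return c
E
python3 - <<'E'
from h import *
np.set_printoptions(precision=4,suppress=True)
s,d=load("scene0"),load("side0")
print(onz(d,[(318,288),(337,306),(263,236),(380,351),(402,290),(314,340)],[.01,.0125,.03,.03,.1,0.01]))
print(onz(s,[(335,262),(309,249),(435,310),(266,212),(317,220)],[.01,.0125,.03,.03,.01]))
print(ray(d,[(300,300)])[0],ray(s,[(300,300)])[0])
a=cv2.resize(d["color"][215:385,295:465],None,fx=3.5,fy=3.5,interpolation=cv2.INTER_CUBIC)
cv2.imwrite("pics/a.png",a)
E
```

```text
[[ 0.4887  0.018   0.01  ]
 [ 0.4924 -0.0878  0.0125]
 [ 0.4554  0.36    0.03  ]
 [ 0.4811 -0.3129  0.03  ]
 [ 0.6293 -0.2057  0.1   ]
 [ 0.3638 -0.1767  0.01  ]]
[[ 0.4805  0.0183  0.01  ]
 [ 0.4919 -0.0848  0.0125]
 [ 0.4595  0.3777  0.03  ]
 [ 0.4643 -0.3205  0.03  ]
 [ 0.3616 -0.1743  0.01  ]]
[-0.0788 -0.937   0.855 ] [1.3961 0.8717 1.136 ]
```

View pics/a.png

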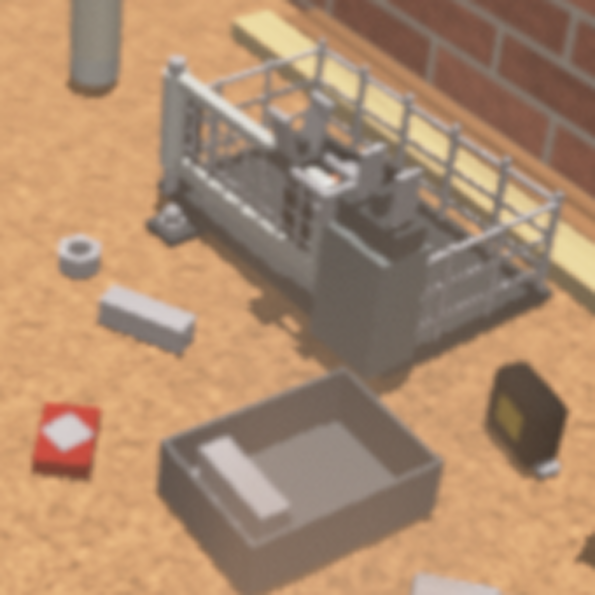

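move_arm(series=[[0, -0.42, -0.4, -0.03, 0, 0, 66], [0, -0.42, -0.4, -0.03, 0, 0, 66], [0, -0.42, -0.4, -0.03, 0, 0, 66], [0, -0.42, -0.4, -0.03, 0, 0, 66], [0, -0.42, -0.4, -0.03, 0, 0, 66], [0, -0.42, -0.4, -0.03, 0, 0, 66], [0, -0.42, -0.4, -0.03, 0, 0, 66], [0, -0.42, -0.4, -0.03, 0, 0, 66], [0, -0.42, -0.4, -0.03, 0, 0, 66], [0, -0.42, -0.4, -0.03, 0, 0, 66], [0, -0.42, -0.4, -0.03, 0, 0, 66]])

```text
time_s: 1.48
tcp_pos: [0.4449, -0.0335, 0.3334]
tcp_rot: [[0.0, 1.0, -0.001], [1.0, -0.0, 0.0], [0.0, -0.001, -1.0]]
contact_force: [-0.3, 0.3, -0.2]
finger_gap: 0.0855
```

```bash
python3 - <<'E'
from h import *
from plant import env
np.set_printoptions(precision=4,suppress=True)
c=snap("wrist","w1");s=env.read_state();print(s["time_s"],s["tcp_pos"],s["tcp_rot"],s["joints"]);print(ray(c,[(320,240)]))
E
```

```text
1.525 [ 0.4446 -0.0326  0.3336] [[-0.0012  1.     -0.0009]
 [ 1.      0.0012  0.0004]
 [ 0.0004 -0.0009 -1.    ]] [-4.2038 -8.367   0.3895 98.8122  0.0175 85.7247]
(array([0.4438, 0.044 , 0.4036]), array([[ 0.005 , -0.2994, -0.9541]]))
```

View pics/w1.png

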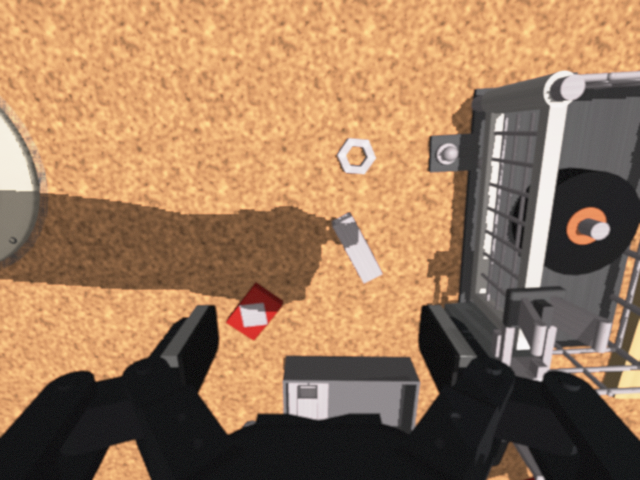

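The wrist view shows the nut at (356,156), the tube from about (342,216) to (374,278), and the tube bin's rim at (285–418, 357). It also shows the gate's top bar from (558,88) to (540,285), with the detent foot at (448,152). Next I'll measure these.

```bash
python3 - <<'E'
from h import *
np.set_printoptions(precision=4,suppress=True)
c,s,d=load("w1"),load("scene0"),load("side0")
# grey-ish (low saturation) blobs in the bench area
hsv=cv2.cvtColor(c["color"],cv2.COLOR_BGR2HSV)
m=((hsv[...,1]<75)&(hsv[...,2]>60)).astype(np.uint8)
m[:, :300]=0;m[:, 420:]=0;m[300:]=0
cs,_=cv2.findContours(cv2.morphologyEx(m,cv2.MORPH_OPEN,np.ones((2,2))),cv2.RETR_EXTERNAL,cv2.CHAIN_APPROX_NONE)
for k in cs:
    if cv2.contourArea(k)<150: continue
    r=cv2.minAreaRect(k);print("blob",cv2.contourArea(k),r,cv2.boxPoints(r).tolist())
    big=cv2.contourArea(k); (x,y)=r[0]
    if y<190:
        P=onz(c,k.reshape(-1,2),.019)[:,:2].astype(np.float32); R=cv2.minAreaRect(P*1000);print("nut",R)
        for a in range(0,60,5):
            u=np.array([np.cos(np.radians(a)),np.sin(np.radians(a))]);print(a,round(float(np.ptp(P@u)*1000),1),end=' ')
        print()
    else:
        P=onz(c,k.reshape(-1,2),.025)[:,:2].astype(np.float32);R=cv2.minAreaRect(P*1000);print("tube",R,cv2.boxPoints(R))
g=lambda p:(295+p[0]/3.5,215+p[1]/3.5)
print("tubebin",onz(d,[g(p) for p in [(160,440),(345,372),(440,465),(255,545)]],.05))
print("gate",onz(c,[(558,88),(540,285)],.137))
cv2.imwrite("pics/b.png",np.vstack([cv2.resize(s["color"][190:250,220:340],None,fx=6,fy=5,interpolation=cv2.INTER_CUBIC),cv2.resize(d["color"][210:270,230:350],None,fx=6,fy=5,interpolation=cv2.INTER_CUBIC)]))
E
```

```text
blob 1496.5 ((357.4044494628906, 248.32479858398438), (71.1893539428711, 22.90509605407715), 61.3895378112793) [[330.30572509765625, 222.56045532226562], [350.41400146484375, 211.59231567382812], [384.503173828125, 274.0891418457031], [364.3948974609375, 285.0572814941406]]
tube ((489.58624267578125, -85.98432922363281), (26.40652084350586, 86.88977813720703), 28.32879638671875) [[ 457.3483  -54.0078]
 [ 498.5801 -130.4916]
 [ 521.8242 -117.9609]
 [ 480.5923  -41.4771]]
blob 1016.0 ((357.0, 156.5), (35.0, 38.0), 90.0) [[338.0, 139.0], [376.0, 139.0], [376.0, 174.0], [338.0, 174.0]]
nut ((485.8476257324219, 17.84837532043457), (36.91050720214844, 41.367889404296875), 89.99072265625)
0 41.4 5 41.0 10 40.5 15 39.8 20 38.7 25 37.9 30 38.8 35 39.8 40 40.4 45 40.8 50 41.2 55 41.5 
tubebin [[ 0.4014 -0.2484  0.05  ]
 [ 0.567  -0.2559  0.05  ]
 [ 0.5646 -0.371   0.05  ]
 [ 0.4031 -0.3665  0.05  ]]
gate [[ 0.614   0.0734  0.137 ]
 [ 0.6309 -0.0794  0.137 ]]
```

View pics/b.png

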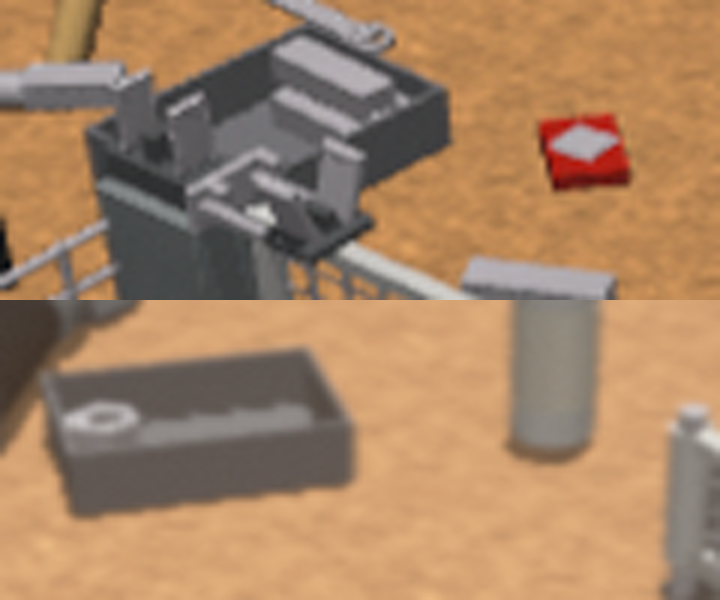

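The tube centre is about (0.491,-0.089), with its axis at -62°. The tube bin is centred at (0.484,-0.310) with its offcuts at the low-x end, so the free half is x from 0.46 to 0.565. I'll grasp the tube now.

move_arm(series=[[0, -0.056, 0.046, 0.15, 0, 0, -28], [0, -0.056, 0.046, 0.18, 0, 0, -28], [0, -0.056, 0.046, 0.18, 0, 0, -28], [0, -0.056, 0.046, 0.22, 0, 0, -28], [0, -0.056, 0.046, 0.25, 0, 0, -28], [0, -0.056, 0.046, 0.253, 0, 0, -28], [0, -0.056, 0.046, 0.253, 0, 0, -28], [1, -0.056, 0.046, 0.253, 0, 0, -28], [1, -0.056, 0.046, 0.253, 0, 0, -28], [1, -0.056, 0.046, 0.253, 0, 0, -28], [1, -0.056, 0.046, 0.253, 0, 0, -28], [1, -0.056, 0.046, 0.253, 0, 0, -28]], force=40)

```text
time_s: 3.02
tcp_pos: [0.4912, -0.0889, 0.0815]
tcp_rot: [[-0.471, 0.882, 0.001], [0.882, 0.471, -0.0], [-0.001, 0.001, -1.0]]
contact_force: [-1.0, 0.9, 4.7]
finger_gap: 0.0239
```

move_arm(series=[[1, 0, 0, -0.06, 0, 0, 0], [1, -0.03, -0.012, -0.1, 0, 0, 5], [1, -0.09, -0.036, -0.1, 0, 0, 14], [1, -0.145, -0.059, -0.1, 0, 0, 23], [1, -0.208, -0.084, -0.1, 0, 0, 28], [1, -0.208, -0.084, -0.1, 0, 0, 28], [1, -0.208, -0.084, -0.06, 0, 0, 28], [1, -0.208, -0.084, -0.018, 0, 0, 28], [1, -0.208, -0.084, -0.016, 0, 0, 28], [0.5, -0.208, -0.084, -0.016, 0, 0, 28], [0.5, -0.208, -0.084, -0.016, 0, 0, 28], [0.5, -0.208, -0.084, -0.07, 0, 0, 28]])

```text
time_s: 4.53
tcp_pos: [0.5137, -0.311, 0.1493]
tcp_rot: [[-0.002, 1.0, -0.004], [1.0, 0.002, 0.003], [0.003, -0.004, -1.0]]
contact_force: [0.2, -0.6, 0.9]
finger_gap: 0.0427
```

```bash
python3 - <<'E'
from h import *
from plant import env
c=snap("wrist","w2");s=env.read_state();print(s["time_s"],s["tcp_pos"],s["tcp_rot"],s["finger_gap"])
d=snap("side","side1")
cv2.imwrite("pics/c.png",np.hstack([cv2.resize(c["color"],(480,360)),cv2.resize(d["color"][270:390,330:430],(300,360))]))
E
```

```text
4.575 [ 0.51622708 -0.31253583  0.15997728] [[-0.00225568  0.9999745   0.00677611]
 [ 0.99998894  0.00228357 -0.00411124]
 [-0.00412661  0.00676677 -0.99996859]] 0.04266892536018932
```

View pics/c.png

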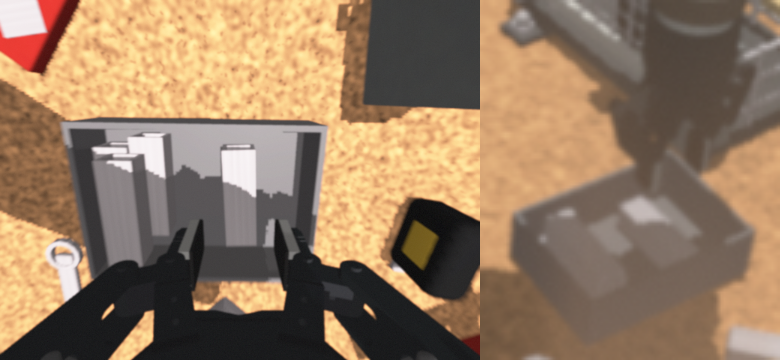

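The tube lies in the free half of its bin. The nut is next, at (0.4865, 0.0175), gripped across its flats at 30°.

move_arm(series=[[0.2, 0.01, 0, -0.05, 0, 0, 0], [0.2, 0.07, -0.007, -0.05, 0, 0, -10], [0, 0.13, -0.014, -0.05, 0, 0, -20], [0, 0.19, -0.02, -0.05, 0, 0, -30], [0, 0.25, -0.025, -0.05, 0, 0, -30], [0, 0.31, -0.028, -0.03, 0, 0, -30], [0, 0.33, -0.028, 0.01, 0, 0, -30], [0, 0.33, -0.028, 0.05, 0, 0, -30], [0, 0.33, -0.028, 0.073, 0, 0, -30], [0, 0.33, -0.028, 0.073, 0, 0, -30], [1, 0.33, -0.028, 0.073, 0, 0, -30], [1, 0.33, -0.028, 0.073, 0, 0, -30]], force=40)

```text
time_s: 6.12
tcp_pos: [0.487, 0.0181, 0.0796]
tcp_rot: [[-0.502, 0.865, 0.003], [0.865, 0.502, 0.0], [-0.001, 0.002, -1.0]]
contact_force: [-0.2, -0.3, -0.2]
finger_gap: 0.0518
```

move_arm(series=[[1, 0, 0, 0, 0, 0, 0], [1, 0, 0, 0, 0, 0, 0]])

```text
time_s: 6.38
tcp_pos: [0.4868, 0.0181, 0.0793]
tcp_rot: [[-0.502, 0.865, 0.002], [0.865, 0.502, 0.0], [-0.001, 0.002, -1.0]]
contact_force: [-2.2, -0.2, 7.2]
finger_gap: 0.0356
```

```bash
python3 - <<'E'
from h import *
np.set_printoptions(precision=4,suppress=True)
d=load("side0");s=load("scene0")
g=lambda p:(230+p[0]/6,210+(p[1]-300)/5)
print(onz(d,[g(p) for p in [(42,376),(310,350),(352,425),(70,450)]],.05))
# scene view nut bin rim: near corners by dark mask
hsv=cv2.cvtColor(s["color"],cv2.COLOR_BGR2HSV);m=((hsv[...,1]<60)&(hsv[...,2]<220)).astype(np.uint8)
m[:275]=0;m[345:]=0;m[:,:393]=0;m[:,474:]=0
k=max(cv2.findContours(m,0,2)[0],key=cv2.contourArea);a=cv2.approxPolyDP(k,4,True).reshape(-1,2);print(a);print(onz(s,a,.05))
E
```

```text
[[0.3901 0.4458 0.05  ]
 [0.5525 0.4036 0.05  ]
 [0.5254 0.2915 0.05  ]
 [0.366  0.3388 0.05  ]]
[[473 278]
 [467 279]
 [468 300]
 [442 280]
 [400 303]
 [398 316]
 [427 341]
 [470 314]]
[[0.2969 0.3982 0.05  ]
 [0.3122 0.3872 0.05  ]
 [0.3836 0.4345 0.05  ]
 [0.3642 0.3347 0.05  ]
 [0.5189 0.2987 0.05  ]
 [0.5613 0.3239 0.05  ]
 [0.5809 0.433  0.05  ]
 [0.4256 0.4667 0.05  ]]
```

The nut is gripped. The nut bin's centre is about (0.4585,0.370) at a yaw of about -15°, and its free middle is about (0.49,0.362).

move_arm(series=[[1, 0, 0, -0.06, 0, 0, 0], [1, 0.03, 0.018, -0.1, 0, 0, 0], [1, 0.08, 0.047, -0.1, 0, 0, 0], [1, 0.13, 0.077, -0.1, 0, 0, 0], [1, 0.18, 0.106, -0.1, 0, 0, 0], [1, 0.23, 0.136, -0.1, 0, 0, 0], [1, 0.28, 0.165, -0.1, 0, 0, 0], [1, 0.297, 0.175, -0.1, 0, 0, 0], [1, 0.297, 0.175, -0.06, 0, 0, 0], [1, 0.297, 0.175, -0.018, 0, 0, 0], [1, 0.297, 0.175, -0.016, 0, 0, 0], [0.45, 0.297, 0.175, -0.016, 0, 0, 0]])

```text
time_s: 7.88
tcp_pos: [0.4891, 0.3627, 0.0956]
tcp_rot: [[-0.501, 0.865, 0.001], [0.865, 0.501, 0.001], [0.0, 0.001, -1.0]]
contact_force: [1.5, -0.3, 0.4]
finger_gap: 0.0471
```

move_arm(series=[[0.45, 0, 0, 0, 0, 0, 0], [0.45, 0, 0, -0.05, 0, 0, 0], [0.45, 0, 0, -0.1, 0, 0, 0], [0.45, 0, 0, -0.1, 0, 0, 0]])

```text
time_s: 8.38
tcp_pos: [0.4901, 0.3639, 0.2006]
tcp_rot: [[-0.502, 0.865, 0.008], [0.865, 0.502, 0.006], [0.001, 0.01, -1.0]]
contact_force: [0.8, -0.6, -0.9]
finger_gap: 0.0472
```

```bash
python3 - <<'E'
from h import *
from plant import env
np.set_printoptions(precision=4,suppress=True)
c=snap("wrist","w3");s=env.read_state();print(s["time_s"],s["tcp_pos"],s["tcp_rot"],s["joints"])
d=snap("scene","scene2")
o,r=ray(c,[(320,240)]);R=s["tcp_rot"];print("cam in tool",R.T@(o-s["tcp_pos"]),R.T@r[0])
cv2.imwrite("pics/d.png",np.hstack([cv2.resize(c["color"],(400,300)),cv2.resize(d["color"][270:350,390:490],(400,300))]))
E
```

```text
8.425 [0.4895 0.3635 0.1978] [[-0.5016  0.8651  0.0051]
 [ 0.8651  0.5016  0.0038]
 [ 0.0007  0.0063 -1.    ]] [36.5935 12.0419  6.2543 83.8507  0.0004 96.4861]
cam in tool [ 0.0782 -0.0006 -0.073 ] [-0.2998  0.0096  0.954 ]
```

View pics/d.png

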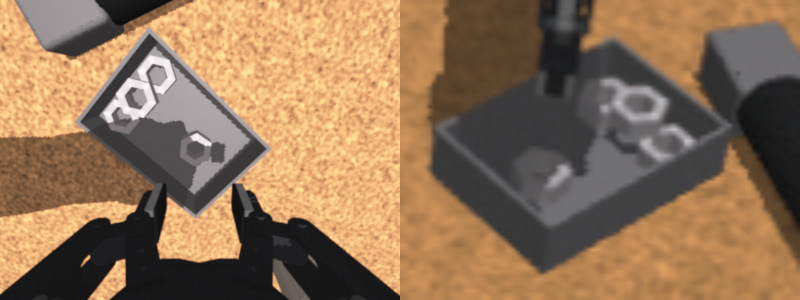

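The nut is in its bin. Next, a close wrist view over the catches.

move_arm(series=[[0.2, 0, 0, -0.06, 0, 0, 0], [0.2, -0.02, -0.006, -0.12, 0, 0, 0], [0.2, -0.07, -0.023, -0.16, 0, 0, 4], [0.2, -0.125, -0.041, -0.16, 0, 0, 9], [0.2, -0.18, -0.059, -0.16, 0, 0, 13], [0.2, -0.235, -0.076, -0.16, 0, 0, 17], [0.2, -0.29, -0.094, -0.16, 0, 0, 21], [0.2, -0.345, -0.112, -0.16, 0, 0, 25], [0.2, -0.4, -0.13, -0.16, 0, 0, 30], [0.2, -0.455, -0.148, -0.16, 0, 0, 30], [0.2, -0.496, -0.161, -0.16, 0, 0, 30], [0.2, -0.496, -0.161, -0.16, 0, 0, 30]])

```text
time_s: 9.98
tcp_pos: [0.5982, -0.1499, 0.3519]
tcp_rot: [[0.002, 1.0, -0.003], [1.0, -0.002, 0.0], [0.0, -0.003, -1.0]]
contact_force: [0.2, 0.6, 0.5]
finger_gap: 0.0682
```

```bash
python3 - <<'E'
from h import *
from plant import env
np.set_printoptions(precision=4,suppress=True)
c=snap("wrist","w4");s=env.read_state();print(s["time_s"],s["tcp_pos"],s["tcp_rot"],s["joints"])
E
```

```text
10.025 [ 0.5981 -0.1482  0.3524] [[ 0.0002  1.     -0.0022]
 [ 1.     -0.0002  0.0006]
 [ 0.0006 -0.0022 -1.    ]] [-13.9234  16.2874  28.6003 102.4427   0.005   76.0894]
```

View pics/w4.png

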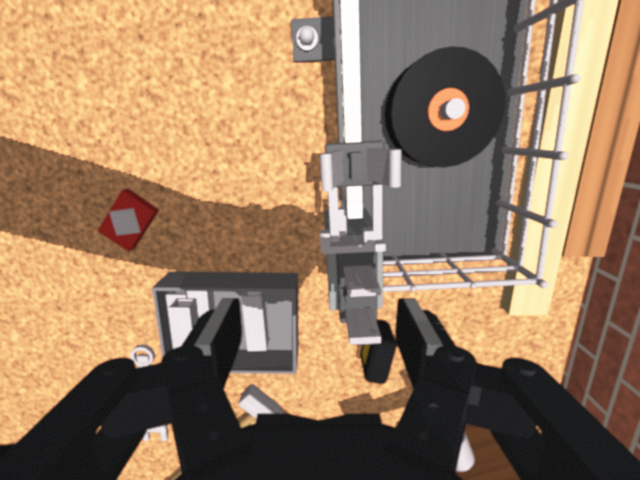

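The gate ears are at about (326,170) and (395,168), and the post ear tops are near (361,288) and (363,338). I'll zoom in with a crop.

```bash
python3 - <<'E'
from h import *
c=load("w4")
cv2.imwrite("pics/e.png",cv2.resize(c["color"][140:350,290:430],None,fx=4,fy=2.8,interpolation=cv2.INTER_CUBIC))
E
```

```text
(no output)
```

View pics/e.png

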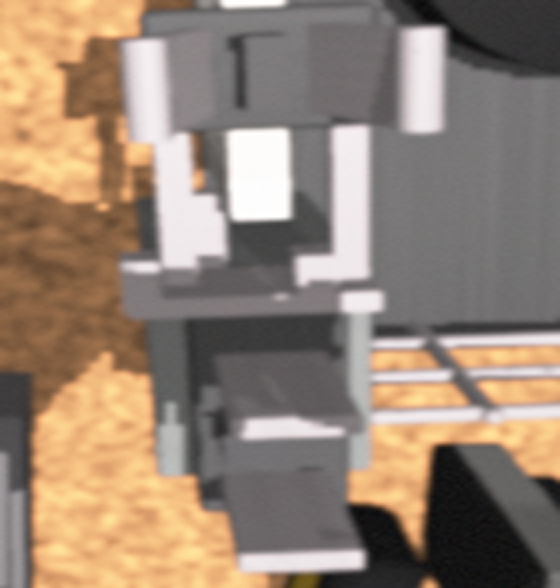

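```bash
python3 - <<'E'
from h import *
np.set_printoptions(precision=4,suppress=True)
c=load("w4");g=lambda p:(290+p[0]/4-.5*.75,140+p[1]/2.8-.3)
q=lambda P,z:onz(c,[g(p) for p in P],z)
print("post inner/outer tops\n",q([(243,418),(343,418),(345,436),(243,437),(240,550),(362,548),(365,567),(243,570)],.196))
print("gate front/rear tops\n",q([(124,42),(135,141),(168,137),(158,40),(400,30),(445,29),(441,131),(400,132)],.186))
E=q([(243,418),(343,418)],.196)
# gate bar edges in w4, z=.137
print("bar",onz(c,[(340,10),(359,10),(343,120),(361,120)],.137))
print("foot bolt",onz(c,[(308,38)],.02))
E
```

```text
post inner/outer tops
 [[ 0.6199 -0.1801  0.196 ]
 [ 0.6379 -0.1801  0.196 ]
 [ 0.6385 -0.1852  0.196 ]
 [ 0.6201 -0.1855  0.196 ]
 [ 0.6204 -0.219   0.196 ]
 [ 0.6433 -0.2184  0.196 ]
 [ 0.6442 -0.2243  0.196 ]
 [ 0.6211 -0.2253  0.196 ]]
gate front/rear tops
 [[ 0.5986 -0.087   0.186 ]
 [ 0.6005 -0.1106  0.186 ]
 [ 0.6061 -0.1096  0.186 ]
 [ 0.6042 -0.0866  0.186 ]
 [ 0.6442 -0.0844  0.186 ]
 [ 0.6517 -0.0841  0.186 ]
 [ 0.6527 -0.1082  0.186 ]
 [ 0.6457 -0.1084  0.186 ]]
bar [[ 0.6127  0.0103  0.137 ]
 [ 0.6262  0.0103  0.137 ]
 [ 0.6163 -0.0639  0.137 ]
 [ 0.6303 -0.0639  0.137 ]]
foot bolt [[0.5864 0.0193 0.02  ]]
```

The post catch's middle is (0.632,-0.2025) and the gate catch's is (0.6258,-0.0968), so the cage yaw is about 3.4° and the hinge is near (0.6155,0.073). The 106 mm spacing matches the description. I'll hover over the post catch with the jaws along y.

move_arm(series=[[0.2, 0, 0, 0, 0, 0, -10], [0.2, -0.01, 0.006, 0, 0, 0, -20], [0.2, -0.02, 0.012, 0, 0, 0, -30], [0.2, -0.03, 0.018, 0, 0, 0, -40], [0.2, -0.04, 0.024, 0, 0, 0, -50], [0.2, -0.054, 0.034, 0.02, 0, 0, -60], [0.2, -0.054, 0.034, 0.04, 0, 0, -70], [0.2, -0.054, 0.034, 0.05, 0, 0, -80], [0.2, -0.054, 0.034, 0.05, 0, 0, -90], [0.2, -0.054, 0.034, 0.05, 0, 0, -93.4], [0.2, -0.054, 0.034, 0.05, 0, 0, -93.4], [0.2, -0.054, 0.034, 0.05, 0, 0, -93.4]])

```text
time_s: 11.52
tcp_pos: [0.6322, -0.2001, 0.3039]
tcp_rot: [[-0.998, -0.061, -0.0], [-0.061, 0.998, 0.0], [0.0, 0.0, -1.0]]
contact_force: [1.2, 0.7, 0.0]
finger_gap: 0.0683
```

move_arm(series=[[0.2, 0, -0.002, 0.03, 0, 0, 0], [0.2, 0, -0.002, 0.055, 0, 0, 0], [0.2, 0, -0.002, 0.07, 0, 0, 0], [0.2, 0, -0.002, 0.07, 0, 0, 0], [1, 0, -0.002, 0.07, 0, 0, 0], [1, 0, -0.002, 0.07, 0, 0, 0], [1, 0, -0.002, 0.07, 0, 0, 0], [1, 0, -0.002, 0.07, 0, 0, 0], [1, 0, -0.002, 0.07, 0, 0, 0]], force=30)

```text
time_s: 12.65
tcp_pos: [0.6328, -0.2029, 0.2358]
tcp_rot: [[-0.998, -0.061, 0.003], [-0.061, 0.998, -0.001], [-0.003, -0.001, -1.0]]
contact_force: [-0.2, 1.3, 6.5]
finger_gap: 0.0291
```

Gap is 29 mm, so both post ears are in. Release, lift and go to the gate catch.

move_arm(series=[[0.2, 0, 0, 0, 0, 0, 0], [0.2, 0, 0, 0, 0, 0, 0], [0.1, 0, 0, -0.04, 0, 0, 0], [0.1, 0, 0.01, -0.07, 0, 0, -10], [0.1, 0, 0.025, -0.07, 0, 0, -20], [0.1, 0, 0.04, -0.07, 0, 0, -30], [0.1, 0, 0.055, -0.07, 0, 0, -40], [0.1, 0, 0.07, -0.07, 0, 0, -50], [0.1, 0, 0.085, -0.07, 0, 0, -60], [0.1, 0, 0.1, -0.07, 0, 0, -70], [0.1, 0, 0.106, -0.07, 0, 0, -80], [0.1, 0, 0.106, -0.07, 0, 0, -90]])

```text
time_s: 14.15
tcp_pos: [0.6258, -0.0966, 0.3038]
tcp_rot: [[0.068, -0.998, -0.0], [-0.998, -0.068, 0.0], [-0.0, 0.0, -1.0]]
contact_force: [0.1, 0.1, -0.8]
finger_gap: 0.0769
```

move_arm(series=[[0.1, 0, 0, 0, 0, 0, 0], [0.1, 0, 0, 0, 0, 0, 0]])

```text
time_s: 14.4
tcp_pos: [0.6259, -0.0972, 0.3038]
tcp_rot: [[0.057, -0.998, -0.0], [-0.998, -0.057, -0.0], [0.0, 0.0, -1.0]]
contact_force: [0.1, 0.5, -0.4]
finger_gap: 0.0765
```

```bash
python3 - <<'E'
from h import *
from plant import env
np.set_printoptions(precision=4,suppress=True)
c=snap("wrist","w5");s=env.read_state();print(s["time_s"],s["tcp_pos"],s["tcp_rot"],s["joints"],s["contact_force"])
E
```

```text
14.45 [ 0.6258 -0.0972  0.3038] [[ 0.0581 -0.9983 -0.0002]
 [-0.9983 -0.0581  0.    ]
 [-0.      0.0002 -1.    ]] [  -8.8305   16.9978   23.9635   96.9759   -0.0012 -102.1588] [ 0.2957  0.5548 -0.6669]
```

View pics/w5.png

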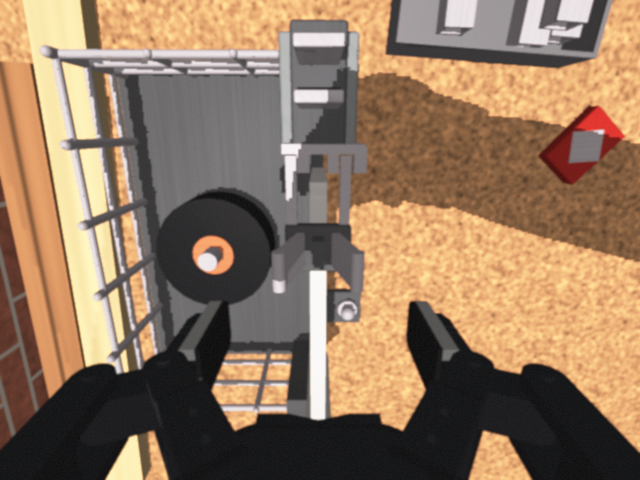

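Both post ears stay squeezed, shown close together at (318,40) and (318,97). The gate ears at (279,285) and (357,285) are centred between the fingers. Descend and squeeze.

move_arm(series=[[0.1, 0, 0, 0.03, 0, 0, 0], [0.1, 0, 0, 0.055, 0, 0, 0], [0.1, 0, 0, 0.072, 0, 0, 0], [0.1, 0, 0, 0.072, 0, 0, 0], [1, 0, 0, 0.072, 0, 0, 0], [1, 0, 0, 0.072, 0, 0, 0], [1, 0, 0, 0.072, 0, 0, 0], [1, 0, 0, 0.072, 0, 0, 0], [1, 0, 0, 0.072, 0, 0, 0], [1, 0, 0, 0.072, 0, 0, 0]], force=40)

```text
time_s: 15.7
tcp_pos: [0.6264, -0.0972, 0.2352]
tcp_rot: [[0.061, -0.998, 0.005], [-0.998, -0.061, -0.001], [0.001, -0.005, -1.0]]
contact_force: [-3.0, 0.2, 11.0]
finger_gap: 0.0271
```

```bash
python3 - <<'E'
import numpy as np
from plant import env
np.set_printoptions(precision=4,suppress=True)
s=env.read_state();p=s["tcp_pos"];R=s["tcp_rot"];print(s["time_s"],p,R,s["joints"],s["contact_force"],s["finger_gap"])
h=np.array([.6155,.073,p[2]])
for a in range(0,84,6):
    t=-np.radians(a);Q=np.array([[np.cos(t),-np.sin(t),0],[np.sin(t),np.cos(t),0],[0,0,1]])
    print(a,np.round(R.T@(h+Q@(p-h)-p),4),a)
E
```

```text
15.7 [ 0.6264 -0.0972  0.2352] [[ 0.0611 -0.9981  0.0046]
 [-0.9981 -0.0611 -0.0007]
 [ 0.001  -0.0046 -1.    ]] [  -8.8202   15.5866   14.6141   88.7594   -0.0011 -102.3247] [-2.9739  0.2047 10.9652] 0.027065037518765937
0 [0. 0. 0.] 0
6 [-0.0009  0.0178 -0.0001] 6
12 [-0.0036  0.0355 -0.0002] 12
18 [-0.0082  0.0527 -0.0002] 18
24 [-0.0146  0.0694 -0.0003] 24
30 [-0.0226  0.0853 -0.0004] 30
36 [-0.0323  0.1003 -0.0005] 36
42 [-0.0435  0.1142 -0.0006] 42
48 [-0.0561  0.1269 -0.0006] 48
54 [-0.0699  0.1382 -0.0007] 54
60 [-0.0849  0.1479 -0.0008] 60
66 [-0.1008  0.1561 -0.0008] 66
72 [-0.1174  0.1625 -0.0009] 72
78 [-0.1346  0.1672 -0.0009] 78
```

Held at a gap of 27 mm. Swing along the arc.

move_arm(series=[[1, -0.0002, 0.009, 0, 0, 0, 3], [1, -0.0009, 0.0178, 0, 0, 0, 6], [1, -0.002, 0.0267, 0, 0, 0, 9], [1, -0.0036, 0.0355, 0, 0, 0, 12], [1, -0.0082, 0.0527, 0, 0, 0, 18], [1, -0.0146, 0.0694, 0, 0, 0, 24], [1, -0.0226, 0.0853, 0, 0, 0, 30], [1, -0.0323, 0.1003, 0, 0, 0, 36], [1, -0.0435, 0.1142, 0, 0, 0, 42], [1, -0.0561, 0.1269, 0, 0, 0, 48]])

```text
time_s: 16.95
tcp_pos: [0.4967, -0.0487, 0.2352]
tcp_rot: [[-0.703, -0.711, 0.007], [-0.711, 0.703, -0.0], [-0.005, -0.005, -1.0]]
contact_force: [5.4, 2.3, 11.7]
finger_gap: 0.0275
```

```bash
python3 - <<'E'
from h import *
from plant import env
np.set_printoptions(precision=4,suppress=True)
s=env.read_state();p=s["tcp_pos"];R=s["tcp_rot"];print(s["time_s"],p,R,s["joints"],s["contact_force"],s["wrist_torque"],s["finger_gap"])
v=p[:2]-np.array([.6155,.073]);print("radius",np.linalg.norm(v),"ang",np.degrees(np.arctan2(v[1],v[0])),"tool y",np.degrees(np.arctan2(R[1,1],R[0,1])))
c=snap("wrist","w6")
E
```

```text
16.95 [ 0.4967 -0.0487  0.2352] [[-0.7033 -0.7109  0.0069]
 [-0.7109  0.7033 -0.0003]
 [-0.0047 -0.0051 -1.    ]] [ -5.6031  -3.1757  -5.7865  86.9922   0.0213 -50.9115] [ 5.401   2.2587 11.6769] [ 0.5094 -0.8623  0.0581] 0.02749964224385159
radius 0.1700180138252202 ang -134.31361938118152 tool y 135.3077920073893
```

View pics/w6.png

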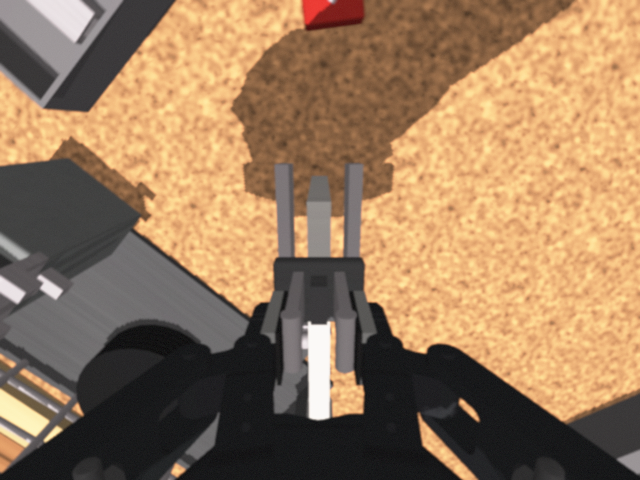

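The gate is following: radius 170.0 mm, and it is in line with the gripper at about 48°. Continue to about 78°.

move_arm(series=[[1, -0.0009, 0.0178, 0, 0, 0, 6], [1, -0.0036, 0.0355, 0, 0, 0, 12], [1, -0.0082, 0.0527, 0, 0, 0, 18], [1, -0.0146, 0.0694, 0, 0, 0, 24], [1, -0.0185, 0.0775, 0, 0, 0, 27], [1, -0.0226, 0.0853, 0, 0, 0, 30], [1, -0.0226, 0.0853, 0, 0, 0, 30], [1, -0.0226, 0.0853, 0, 0, 0, 30], [1, -0.0226, 0.0853, 0, 0, 0, 30]])

```text
time_s: 18.12
tcp_pos: [0.4523, 0.0271, 0.2352]
tcp_rot: [[-0.964, -0.268, 0.007], [-0.268, 0.964, 0.0], [-0.007, -0.002, -1.0]]
contact_force: [2.2, 0.3, 11.4]
finger_gap: 0.0273
```

```bash
python3 - <<'E'
from h import *
from plant import env
np.set_printoptions(precision=4,suppress=True)
s=env.read_state();p=s["tcp_pos"];R=s["tcp_rot"];print(s["time_s"],p,s["joints"],s["qvel"],s["contact_force"],s["wrist_torque"],s["finger_gap"])
v=p[:2]-np.array([.6155,.073]);print("radius",np.linalg.norm(v),"open",-86.6-np.degrees(np.arctan2(v[1],v[0])),"tool y",np.degrees(np.arctan2(R[1,1],R[0,1])))
c=snap("wrist","w7");d=snap("scene","s7");e=snap("side","e7")
cv2.imwrite("pics/f.png",np.vstack([np.hstack([cv2.resize(c["color"],(400,300)),cv2.resize(d["color"][180:360,200:480],(400,300))]),np.hstack([cv2.resize(e["color"][200:400,220:460],(400,300))]*2)]))
E
```

```text
18.125 [0.4523 0.0271 0.2352] [  3.431   -9.4847 -11.5345  87.5429  -0.0097 -12.0859] [ 0.0615 -0.0171  0.1535 -0.0308 -0.1194 -0.0342] [ 2.2332  0.3458 11.4455] [-0.0449 -0.5143  0.0343] 0.027310849008146256
radius 0.16957698781514627 open 77.68802230329334 tool y 105.51653106730683
```

View pics/f.png

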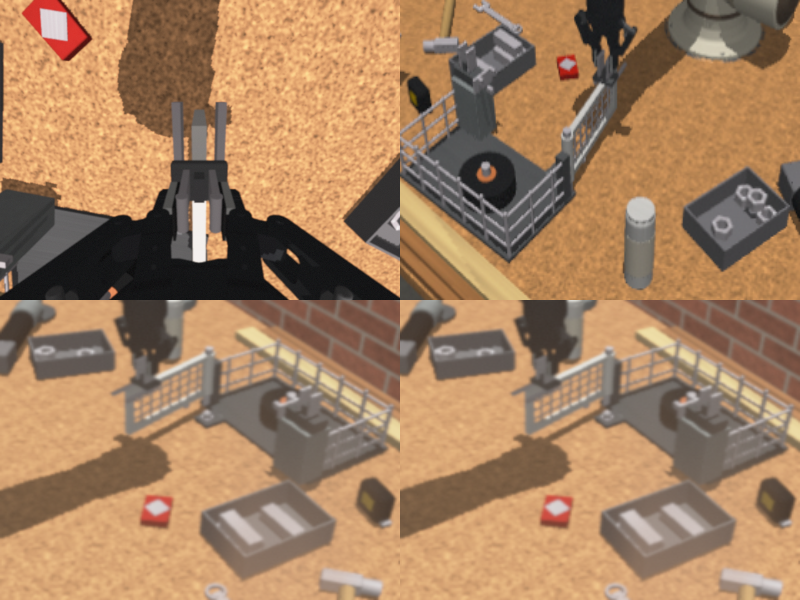

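The gate is about 1.36 rad open and steady. The grip bears on the catch's ears, and these may not count as the gate's own body. To cover that, I'll ease the fingertips down until they also rest lightly on the catch housing, which is part of the gate.

move_arm(series=[[1, 0, 0, 0, 0, 0, 0], [1, 0, 0, 0.003, 0, 0, 0], [1, 0, 0, 0.006, 0, 0, 0], [1, 0, 0, 0.009, 0, 0, 0], [1, 0, 0, 0.009, 0, 0, 0]], force=25)

```text
time_s: 18.9
tcp_pos: [0.4533, 0.0269, 0.2307]
tcp_rot: [[-0.964, -0.267, 0.015], [-0.267, 0.964, 0.0], [-0.014, -0.004, -1.0]]
contact_force: [-2.5, -2.7, 42.6]
finger_gap: 0.0271
```

That 42 N could be friction on the ears. I'll slacken the jaws slightly, still flanking the ears, so the tool can slide down freely.

move_arm(series=[[0.6, 0, 0, -0.002, 0, 0, 0], [0.6, 0, 0, -0.002, 0, 0, 0], [0.6, 0, 0, -0.002, 0, 0, 0]])

```text
time_s: 19.27
tcp_pos: [0.4522, 0.027, 0.2279]
tcp_rot: [[-0.964, -0.267, 0.007], [-0.267, 0.964, 0.0], [-0.006, -0.002, -1.0]]
contact_force: [3.4, 0.7, 9.1]
finger_gap: 0.0341
```

move_arm(series=[[0.6, 0, 0, 0.003, 0, 0, 0], [0.6, 0, 0, 0.006, 0, 0, 0], [0.6, 0, 0, 0.006, 0, 0, 0]])

```text
time_s: 19.65
tcp_pos: [0.4516, 0.027, 0.2208]
tcp_rot: [[-0.964, -0.267, 0.004], [-0.267, 0.964, 0.0], [-0.004, -0.001, -1.0]]
contact_force: [3.3, 0.3, 2.4]
finger_gap: 0.0343
```

move_arm(series=[[0.6, 0, 0, 0.003, 0, 0, 0], [0.6, 0, 0, 0.004, 0, 0, 0], [0.6, 0, 0, 0.004, 0, 0, 0]])

```text
time_s: 20.02
tcp_pos: [0.4514, 0.0268, 0.2185]
tcp_rot: [[-0.964, -0.267, 0.005], [-0.267, 0.964, -0.0], [-0.005, -0.002, -1.0]]
contact_force: [-4.0, -2.7, 25.4]
finger_gap: 0.0341
```

The housing is reached at TCP z ≈ 0.2195, so the tips are at 147 mm. I'll ease up 2 mm and close the grip again.

move_arm(series=[[0.6, 0, 0, -0.002, 0, 0, 0], [1, 0, 0, -0.002, 0, 0, 0], [1, 0, 0, -0.002, 0, 0, 0], [1, 0, 0, -0.002, 0, 0, 0], [1, 0, 0, -0.002, 0, 0, 0], [1, 0, 0, -0.002, 0, 0, 0]], force=25)

```text
time_s: 20.78
tcp_pos: [0.4514, 0.0268, 0.2194]
tcp_rot: [[-0.964, -0.267, 0.004], [-0.267, 0.964, -0.0], [-0.004, -0.001, -1.0]]
contact_force: [-2.4, -2.8, 17.6]
finger_gap: 0.0256
```

```bash
python3 - <<'E'
from h import *
from plant import env
np.set_printoptions(precision=4,suppress=True)
s=env.read_state();p=s["tcp_pos"];R=s["tcp_rot"];print(s["time_s"],p,s["qvel"],s["contact_force"],s["wrist_torque"],s["finger_gap"])
v=p[:2]-np.array([.6155,.073]);print("radius",np.linalg.norm(v),"open",-86.6-np.degrees(np.arctan2(v[1],v[0])))
# gate bar direction in wrist view
c=snap("wrist","w8");h=cv2.cvtColor(c["color"],cv2.COLOR_BGR2HSV);m=((h[...,1]<30)&(h[...,2]>200)).astype(np.uint8);m[:,:300]=0;m[:,345:]=0;m[:300]=0
k=max(cv2.findContours(m,0,1)[0],key=cv2.contourArea).reshape(-1,2);P=onz(c,k,.137)[:,:2]
l=cv2.fitLine(P.astype(np.float32),2,0,.01,.01).ravel();print(len(k),"bar dir",np.degrees(np.arctan2(l[1],l[0])))
E
```

```text
20.775 [0.4514 0.0268 0.2194] [-0.0082  0.0421 -0.0594 -0.0001 -0.1315 -0.0233] [-2.3713 -2.8372 17.5694] [-0.33    0.2802 -0.0848] 0.025576210813959176
radius 0.17047176564467983 open 77.67713939176897
197 bar dir 15.81385
```

```bash
python3 -c "
from plant import sign_off
print(sign_off())"
```

```text
the job is handed in; nothing more can be done
None
```

The job is handed in at about 21 s of the 69 s allowed, with the gripper still holding the gate wide open. No verdict came back.

- **Stray parts:** The tube offcut went into the tube bin and the nut into the nut bin. The last scene and side pictures show both there and the nearby bystanders where they were. I did not measure every bystander.
- **Post catch:** I squeezed it to a 29 mm gap. A later wrist picture showed both ears staying in.
- **Gate:** I squeezed its catch to a 27 mm gap and swung the gate open along its arc.

**Last checks:** The gate stood about 77.7° open (1.35 rad) by the arm's pose, and 77.6° by the gate's top bar in the wrist picture. The arm was at rest and the grip gap was 26 mm. The fingertips bear on the gate catch, and the wrist reads 18 N, mostly upward.

**What went less smoothly:** The ears might not count as the gate itself, so I also lowered the fingertips onto the catch housing. The first try stuck on the ears and the wrist force rose to 43 N (the wrist limit is 120 N). I slackened the grip a little, slid down and gripped again. The ears may have been only partly squeezed during that, but the gate stayed put.

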